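# Release the bottle carriage past its spring stop

## Task

On the bottle-filling fixture, hold the spring stop's press plate down with a fingertip and, still holding it down, push the carriage with its glass bottle along the channel until the carriage's side arm has passed the stop and the carriage is fully home against the end stop; then let the plate go so that it springs back up behind the arm. Only press and push: do not lift the carriage or the bottle, do not tip the bottle or force the arm against the raised stop, and leave the other bottles, vials and the cap where they stand.

Things in the scene. Friction and masses are not known exactly. Their poses are not given: they have to be found in the camera images.
- fixture: Filling fixture fixed to the table: white board x -95..+130, y -180..+180 mm, 10 mm thick, with an aluminium channel along y (centre x +20, 71 mm wide, 24 high) and a grey doser column 40 x 44 mm at x +105, y +150, with its cap and tube 112 mm high. Origin on the table surface, z up; +y is the way the carriage must slide, -x the press plate's side (nearer the robot).
- end_face (a point): Middle of the end stop's face, fixture x +20, y +140, z +20 mm; the stop's top is at z 30 mm. The carriage's base is home when it touches this face (carriage origin at fixture y +85 mm).
- stop (a joint): Spring stop in m: 0 = up, 0.014 = fully down. A steel plate beside the channel, fixture x -82..-22, y -40..+75 mm, 6 mm thick, moving straight down; its top is 34 mm above the table when up, 20 mm when down. Spring 3 N rising to 7 N. Low friction: a fingertip may slide along it while pressing, in the free lane x -82..-38 mm.
- press_pad (a point): Point on top of the spring stop's plate (moves down with it), fixture x -60, y +2.5 mm: in the middle of the fingertip's lane.
- nib (a point): Top centre of the upright nib on the plate's inner edge (moves with it): fixture x -34..-22, y +39..+49 mm, 10 mm above the plate. Plate up, it blocks the carriage's arm (carriage origin then at fixture y +49 mm); plate more than 8 mm down, the arm passes over it, and is clear of it at y +79 mm. At home the nib rises 6 mm behind the arm.
- carriage: Black plastic carriage, captive in the channel, sliding along fixture y (1 to 3 N). Origin: centre of its underside, 10 mm above the table at fixture x +20; starts at fixture y -90..-20 mm; axes as the fixture's. Base 56 x 110 (along y) x 8 mm. A square nest centred at its y +20 mm (inside 42 mm, floor 20, rim 30 mm above the underside) holds the bottle.
- push_face (a point): Point on the rear (-y) face of the carriage's side arm, carriage x -80, y -30, z +42 mm: push here to +y with the side of the finger. The arm reaches over the press plate to carriage x -102 mm, spans its y -30..-10 mm, underside 37 mm and top 47 mm above the table; along its rear edge an 8 mm push plate (its x -102..-56 mm) rises to 67 mm above the table.
- flacon: Squat square glass bottle 38 x 38 mm with a round black cap, 52 mm high, standing loose in the carriage's nest (top 82 mm above the table). Origin at the centre of its underside, z up. It rides along with the carriage.
- dropper_a: Bystander: amber dropper bottle, 32 mm across, 95 mm high, on the fixture's board. Origin under its centre.
- dropper_b: Bystander: amber dropper bottle, 32 mm across, 95 mm high, on the table beyond one end of the fixture. Origin under its centre.
- mister: Bystander: clear round bottle with an aluminium cap, 36 mm across, 90 mm high, on the table beyond the other end of the fixture. Origin under its centre.
- vial_a: Bystander: small glass vial, 22 mm across, 35 mm high, on the fixture's board. Origin under its centre.
- vial_b: Bystander: small glass vial, 22 mm across, 35 mm high, on the fixture's board. Origin under its centre.
- spare: Bystander: second squat square bottle 38 x 38 x 52 mm, on the table on the robot's side of the fixture. Origin under its centre.
- cap: Bystander: wooden cap, 28 mm across, 24 mm high, on the table on the robot's side of the fixture. Origin under its centre.
Mind the look-alikes: they are no part of the job. Leave any orange or pink look-alike of the carriage alone.

How it is judged (in metres and radians):
On the way, in this order (a step that is already met when the one before it is completed fails the run):
1. the stop is pressed down (more than 8 mm) while the carriage's arm is still before it (value of joint stop above 0.008 m and y of carriage in the frame of fixture below 0.053 m), for 0.05 s.
2. the stop is still held down (more than 7.8 mm) as the arm comes past it (value of joint stop above 0.0078 m and y of carriage in the frame of fixture above 0.0775 m).
At the end, for the whole second after the job is handed in: The carriage is home (within 4 mm of the end stop) and at rest, the spring stop is back up (within 2 mm) behind its arm, and the bottle stands upright in the carriage's nest (y of carriage in the frame of fixture above 0.081 m and value of joint stop below 0.002 m and z of carriage in the frame of fixture below 0.0135 m and horizontal distance between flacon and carriage below 0.027 m and y of flacon in the frame of carriage above 0.013 m and z of flacon in the frame of carriage below 0.024 m and angle between flacon's own z axis and vertical below 0.12 rad and linear speed of carriage below 0.01 m/s and linear speed of flacon below 0.02 m/s); the robot touches nothing.
It fails at once if the carriage is lifted (more than 5 mm) (z of carriage in the frame of fixture above 0.015 m).
It fails at once if the bottle is lifted from its nest (more than 8 mm) or tipped (more than 20 degrees) (z of flacon in the frame of carriage above 0.028 m or angle between flacon's own z axis and vertical above 0.35 rad).
It fails at once if the arm is forced into or past the raised stop (y of carriage in the frame of fixture between 0.0525 and 0.075 m and value of joint stop below 0.0045 m).
It fails at once if a bystander is moved by more than 25 mm (distance of any of dropper_a, dropper_b, mister, vial_a, vial_b, spare, cap from where it was at the start of the episode above 0.025 m).
It also fails if it takes over 42 s, if anything falls off the work surface, if the arm or the gripper's body presses on something with over 40 N, if the wrist force passes 120 N, or if a joint passes its speed limit or range.

## Robot

A 6-joint arm with a two-finger parallel gripper is mounted at the origin on the work surface. World frame = base frame: x ahead of the robot, y to its left, z up, the work surface at z = 0. Lengths are in mm, angles in rad, forces in N, time in s.
With the tool pointing down it reaches from about 400 to 925 mm from the base axis. Payload 12.5 kg.
Tool frame: the origin (TCP) lies on the mounting face of the last link; the fingertips stand 190 mm ahead of it and the grasp point (between the pads) lies 171 mm ahead of it (env.tcp_to_tips is the distance from the TCP to the fingertips, in mm); x points along the fingers, y is the direction in which the jaws open and shut, and the axes are right-handed (so a half turn about x gives the same grasp; the last joint's range is limited). The gripper opens to 95 mm and grips with 3 to 60 N. Pads are 20 mm wide; open, the fingers measure 119 mm over their backs; the gripper's body (75 mm by 180 mm) begins 59 mm behind the grasp point.
Start: joints at [1.155, 0.491, 1.559, -0, 1.092, -0.106], TCP at [190.519, 595.254, 404.761] pointing down, gripper open.
Joint ranges: [-3.1, 3.1], [-0.84, 2.19], [0.05, 2.79], [-1.13, 4.28], [0.06, 2.93], [-2.69, 2.69]. Speed limits (rad/s): [2.22, 2.22, 2.79, 3.14, 3.14, 3.14].

## Interface

Orientations are given as [roll, pitch, yaw] about the fixed x, y, z axes, in that order (R = Rz(yaw) Ry(pitch) Rx(roll)).
In Python, from cell import monitor, cams, job, env gives the robot as it stands. The module is installed in compiled form; this text tells all that it offers.
- The arm moves only by the tool apply_moves, never from a script. Its argument "series" is a list of rows, each a list of 3 entries, a list of its own where there are three numbers: the closure, from -1 (fully open) to 1 (shut), so that 0 is half open, then the shift along the tool's x, y, z in cm, then the turn about the tool's x in rad. A call has 1 to 20 rows; each row is the pose to reach, as a shift and turn from the pose commanded when the call began, along the tool's axes at that moment; what a row does not reach only later rows make up. A row lasts 1/8 s, in which the tool goes at most 62.5 mm and 10.7 degrees, less where a joint would pass 70% of its speed; a pose out of reach is approached as far as the arm can. A call with a gripper value outside its range is refused whole. The fingers move at their own pace and stop on an object; the grip force is fixed at half the most. Time passes only in rows, so rows that repeat a pose let the fingers close. It gives the time, the measured TCP pose, the force and the opening at its end, in the units of the state.
- monitor.state(): the state, without advancing time (a new reading comes with each control period).
- cams.read_camera(name): name is "side" or "top" or "wrist"; returns a dict with "image" (480x640x3 uint8, red, green, blue), "fx", "fy", "cx", "cy" (pixels), "position" and "orientation" of the camera in the world. Camera axes: x right, y down, z forward; pixel columns grow to the right and rows downward; lengths in mm; the calibration is good to about 2 mm. A picture is of the moment at which its call begins. There is no depth.
- job.job_done(): hands the job in, once; it reports no verdict.
The state is a dict: "t": time; "joints": joint angles; "qvel": joint speeds; "tau": joint torques, N m; "eef_pos": TCP position; "tcp_rot": TCP orientation; "ft_force": force on the tool from outside, world axes, zero at the start; "moment": the same for the moment, N m; "opening": opening from 0.0 (shut) to 1.0 (fully open).
Only numpy, scipy, OpenCV 4.12 (cv2) and the standard library are available. Lean on these libraries where they do the work, as an engineer would, in place of code of your own. Each camera call takes 0.05 s, during which the arm holds its last target. There are 200 camera calls.

## Working session

There is one attempt and no reset: what is moved stays moved. The work goes in short steps, Python scripts to look and compute and a tool call to move; the robot and the scene stay as the last step left them, time stands still between calls to the robot, and variables do not carry over. Pictures are saved under pics/ and viewed, about 8 in all and at most 12, crops included, and the job is handed in when it is done.

Besides the shell and the picture viewer there is one more tool, called after ">>>" as a command line: name --argument value ..., lists and objects as JSON in quotes. apply_moves: Moves the arm, as the interface text tells. Its arguments: {"type":"object","properties":{"series":{"type":"array"}},"required":["series"]}

```bash
mkdir -p pics; cat > h.py <<'E'
import numpy as np, cv2
from cell import monitor, cams, job, env
def shot(name,fn):
    c=cams.read_camera(name); cv2.imwrite('pics/'+fn,c['image'][:,:,::-1]); return c
E
python3 - <<'E'
from h import *
import pickle
print(monitor.state(), env.tcp_to_tips)
d={}
for n in ['side','top']:
    c=shot(n,n+'0.png'); d[n]=c; print(n,c['fx'],c['fy'],c['cx'],c['cy'],c['position'],c['orientation'])
pickle.dump(d,open('c0.pkl','wb'))
E
```

```text
{'t': 0.0, 'joints': array([ 1.15540916e+00,  4.91560681e-01,  1.55942632e+00,  1.83423671e-05,
        1.09169806e+00, -1.05600067e-01]), 'qvel': array([ 0.00118905,  0.00034972,  0.00044011, -0.00072181,  0.00175047,
       -0.00015327]), 'tau': array([-3.83459803e-03, -6.12634349e+01, -2.58176923e+01,  6.91279862e-02,
        4.82607284e-02, -1.10038154e-04]), 'eef_pos': array([190.50175651, 595.23305626, 404.16890156]), 'tcp_rot': array([-1.69128716,  1.5697038 , -2.00108271]), 'ft_force': array([-0.3985277 ,  0.31928944, -0.58469489]), 'moment': array([-0.02174404, -0.00012154,  0.03754061]), 'opening': 1.000096869665181} 190.1
side 453.88341959941175 453.88341959941175 319.81430619197903 244.80851479107127 [ 105.29890039 -526.40602881  860.71782167] [-2.47454524  0.00901642 -0.66331173]
top 531.8183328885934 531.8183328885934 315.42371984753265 238.0965053645639 [ 347.45134822  -44.6553171  1393.22684434] [-3.02501762  0.00613036 -1.54574996]
```

View pics/side0.png

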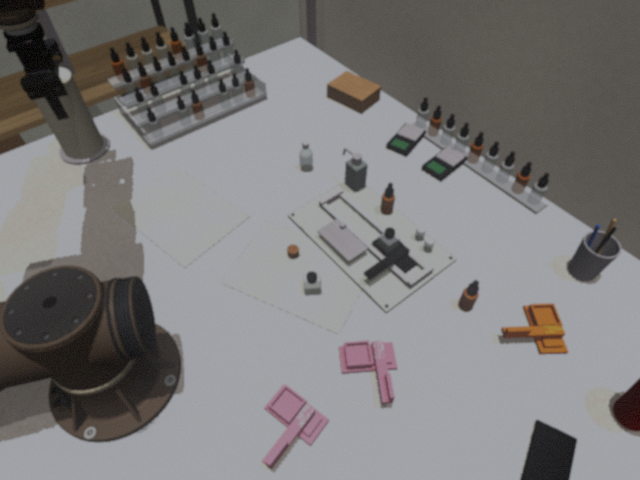

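View pics/top0.png

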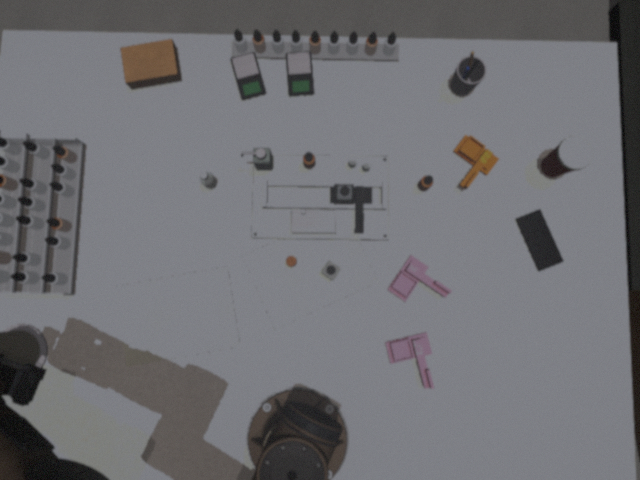

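The side view shows the fixture around (370,240): doser (355,172), black carriage with its bottle (390,245), and the arm reaching to (372,275). The top view shows the board at x 250..388, y 155..240, with the carriage at (350,195) and its arm at (359,215). The look-alikes are pink at (410,280) and (408,350), and orange at (475,160). Only the black one in the channel fits the description. I'll confirm with an enlarged crop.

```bash
python3 - <<'E'
import cv2
a=cv2.imread('pics/top0.png')[145:255,240:400]; b=cv2.imread('pics/side0.png')[160:310,275:465]
a=cv2.resize(a,(800,550),interpolation=cv2.INTER_CUBIC); b=cv2.resize(b,(760,600),interpolation=cv2.INTER_CUBIC)
cv2.imwrite('pics/topc.png',a); cv2.imwrite('pics/sidec.png',b)
E
```

```text
(no output)
```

View pics/topc.png

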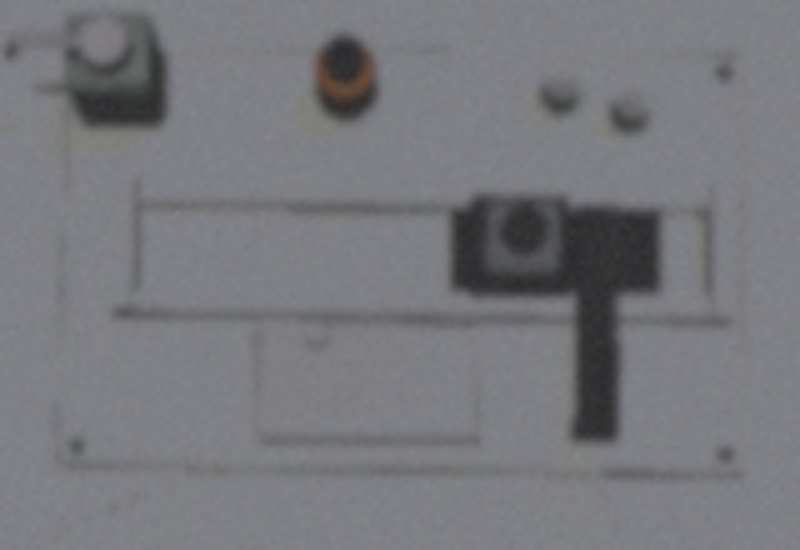

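View pics/sidec.png

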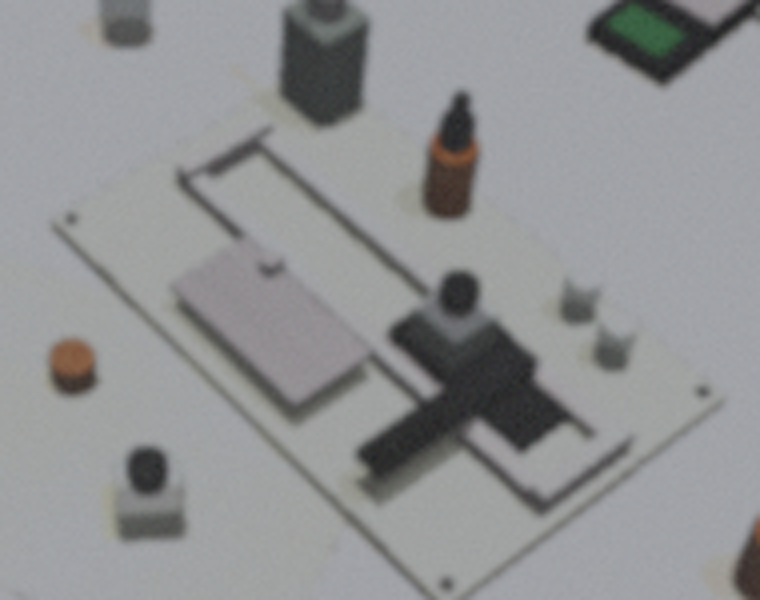

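The top crop confirms the target. The black carriage with the bottle sits in the channel, its arm at crop (597,300..438). The plate spans (260..478, 325..440), with the nib at (317,342) and screws at (77,446), (726,455) and (724,72). In the side crop the screws are at (70,218), (447,584) and (703,391), the nib top at (270,265), and the arm's tip end at (368,465).

```bash
cat >> h.py <<'E'
from scipy.spatial.transform import Rotation as Ro
def ray(c,uv):
    R=Ro.from_euler('xyz',c['orientation']).as_matrix()
    uv=np.atleast_2d(uv).astype(float)
    d=np.c_[(uv[:,0]-c['cx'])/c['fx'],(uv[:,1]-c['cy'])/c['fy'],np.ones(len(uv))]@R.T
    return np.array(c['position']),d
def plane(c,uv,z):
    o,d=ray(c,uv); return o+d*((z-o[2])/d[:,2])[:,None]
def tri(c1,p1,c2,p2):
    o1,d1=ray(c1,p1);o2,d2=ray(c2,p2);out=[]
    for a,b in zip(d1,d2):
        s=np.linalg.lstsq(np.c_[a,-b],o2-o1,rcond=None)[0]
        P,Q=o1+s[0]*a,o2+s[1]*b; out.append(np.r_[(P+Q)/2,np.linalg.norm(P-Q)])
    return np.array(out)
E
python3 - <<'E'
from h import *
import pickle
np.set_printoptions(suppress=True,precision=1)
d=pickle.load(open('c0.pkl','rb')); T,S=d['top'],d['side']
t=lambda p:(np.array(p)+.5)/5-.5+[240,145]
s=lambda p:(np.array(p)+.5)/4-.5+[275,160]
sc=[(77,446),(726,455),(724,72)]; ss=[(70,218),(447,584),(703,391)]
print('screws tri\n',tri(T,t(sc),S,s(ss)))
A=plane(T,t(sc),10);B=plane(S,s(ss),10);print(A,'\n',B)
v=A[0]-A[1]; print('yaw of fixture y - 90deg (mrad)',1e3*(np.arctan2(v[1],v[0])-np.pi/2))
print('corners top z10',plane(T,t([(62,464),(740,474)]),10))
print('corners side z10',plane(S,s([(55,225),(722,402)]),10))
print('plate lower edge z34',plane(T,t([(262,440),(478,440)]),34)); print('plate side TL,BL, near corner',plane(S,s([(172,287),(297,405),(368,352)]),34))
print('nib tri',tri(T,t([(317,337)]),S,s([(270,263)])), plane(T,t([(317,340)]),44))
print('arm end top z67/47', plane(T,t([(572,440),(617,440)]),67)); print('side arm end',plane(S,s([(360,453),(378,465)]),67))
print('carriage ends top z18',plane(T,t([(452,265),(660,265)]),18))
E
```

```text
screws tri
 [[ 516.8  126.3   11.3    0.6]
 [ 520.8 -214.    10.1    1.5]
 [ 726.6 -211.2    9.4    1.9]]
[[ 516.7  126.6   10. ]
 [ 520.2 -213.5   10. ]
 [ 725.7 -210.4   10. ]] 
 [[ 517.7  127.2   10. ]
 [ 521.4 -214.4   10. ]
 [ 726.9 -211.9   10. ]]
yaw of fixture y - 90deg (mrad) 10.316455025396687
corners top z10 [[ 507.   134.1   10. ]
 [ 510.3 -221.    10. ]]
corners side z10 [[ 506.8  128.3   10. ]
 [ 729.5 -224.1   10. ]]
plate lower edge z34 [[519.2  28.4  34. ]
 [521.9 -82.9  34. ]]
plate side TL,BL, near corner [[521.2  26.4  34. ]
 [523.2 -85.8  34. ]
 [579.7 -82.4  34. ]]
nib tri [[573.4   0.6  41.3   2.5]] [[570.4   1.1  44. ]]
arm end top z67/47 [[ 518.8 -129.2   67. ]
 [ 519.3 -151.8   67. ]]
side arm end [[ 512.3 -148.2   67. ]
 [ 514.7 -159.9   67. ]]
carriage ends top z18 [[ 616.2  -67.8   18. ]
 [ 618.8 -177.    18. ]]
```

```bash
cat >> h.py <<'E'
Of=np.array([604,-44.]); yf=.0103
def fx2w(x,y): c,s=np.cos(yf),np.sin(yf); return Of+[c*x-s*y,s*x+c*y]
def w2f(p): c,s=np.cos(yf),np.sin(yf); d=np.array(p[:2])-Of; return np.array([c*d[0]+s*d[1],-s*d[0]+c*d[1]])
def status():
    s=monitor.state(); R=Ro.from_euler('xyz',s['tcp_rot']).as_matrix(); tip=s['eef_pos']+190.1*R[:,0]
    print('t',s['t'],'tip',tip,'fix',w2f(tip),'F',s['ft_force'],'open',round(s['opening'],2)); return s,R,tip
np.set_printoptions(suppress=True,precision=3)
E
python3 - <<'E'
from h import *
s,R,tip=status(); print(R)
g=np.r_[fx2w(-60,-140),200]; print('world goal',g,'tool shift cm',R.T@(g-tip)/10)
print('yaw of tool y',np.arctan2(R[1,1],R[0,1]))
E
```

```text
t 0.1 tip [190.438 595.037 214.14 ] fix [-406.958  643.263] F [ 0.574 -0.221 -0.426] open 1.0
[[-0.     0.305  0.952]
 [-0.001  0.952 -0.305]
 [-1.    -0.001 -0.   ]]
world goal [ 545.445 -184.611  200.   ] tool shift cm [  1.473 -63.427  57.581]
yaw of tool y 1.2609739647761227
```

>>> apply_moves --series '[[1, [0, -2, 4], -0.1], [1, [0, -6, 12], -0.2], [1, [0, -18.6, 38.5], -0.32], [1, [0, -18.6, 38.5], -0.32], [1, [0, -18.6, 38.5], -0.32], [1, [0, -18.6, 38.5], -0.32], [1, [0, -18.6, 38.5], -0.32], [1, [0, -18.6, 38.5], -0.32], [1, [1.4, -63.4, 57.6], -0.32], [1, [1.4, -63.4, 57.6], -0.32], [1, [1.4, -63.4, 57.6], -0.32], [1, [1.4, -63.4, 57.6], -0.32], [1, [1.4, -63.4, 57.6], -0.32], [1, [1.4, -63.4, 57.6], -0.32], [1, [1.4, -63.4, 57.6], -0.32], [1, [1.4, -63.4, 57.6], -0.32], [1, [1.4, -63.4, 57.6], -0.32], [1, [1.4, -63.4, 57.6], -0.32]]'

```text
t: 2.35
eef_pos: [545.7, -183.3, 390.4]
tcp_rot: [2.362, 1.57, 2.373]
ft_force: [0.3, 0.0, 0.4]
opening: 0.005
```

```bash
python3 - <<'E'
from h import *
s,R,tip=status(); print(R)
c=shot('wrist','w1.png'); print(c['position'],c['orientation'],c['fx'],c['cx'],c['cy'])
import pickle; pickle.dump(c,open('w1.pkl','wb'))
E
```

```text
t 2.35 tip [ 545.573 -183.115  200.337] fix [ -59.857 -138.505] F [0.301 0.027 0.367] open 0.01
[[-0.001 -0.01   1.   ]
 [ 0.001  1.     0.01 ]
 [-1.     0.001 -0.001]]
[ 473.156 -183.174  369.337] [ 2.883 -0.     1.581] 394.3038013901583 320.57419491902505 247.5666835848185
```

View pics/w1.png

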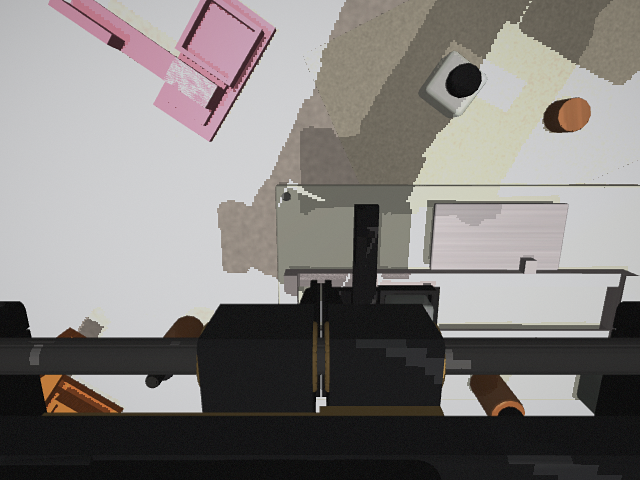

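The wrist view shows the push-plate arm at (354..379, 204..300), the spring plate at corners (434,204), (567,204) and (433,270), and the nib at (529,259). Now I'll check these against my fixture frame.

```bash
python3 - <<'E'
from h import *
import pickle
c=pickle.load(open('w1.pkl','rb'))
for n,p,z in [('plate corner -82,-40',(435,204),34),('plate -82,75',(567,204),34),('plate -22,-40',(432,270),34),('nib -28,44 top',(528,259),44),('arm end rear/front',(354,204),67),('arm front',(379,204),47),('board corner -95,-180',(277,185),10),('screw',(287,197),10)]:
    print(n,w2f(plane(c,p,z)[0]))
E
```

```text
plate corner -82,-40 [-82.249 -39.921]
plate -82,75 [-82.271  72.92 ]
plate -22,-40 [-23.014 -38.198]
nib -28,44 top [-36.219  40.685]
arm end rear/front [ -87.16  -111.977]
arm front [-84.18  -89.728]
board corner -95,-180 [ -95.915 -177.14 ]
screw [ -85.057 -168.328]
```

>>> apply_moves --series '[[1, [5, 0, 0], 0], [1, [10, 0, 0], 0], [1, [14, 0, 0], 0], [1, [15.4, 0, 0], 0], [1, [15.4, 0, 0], 0], [1, [15.4, 0.6, 0], 0], [1, [15.4, 1.2, 0], 0], [1, [15.4, 1.8, 0], 0], [1, [15.4, 2.4, 0], 0], [1, [15.4, 3.0, 0], 0], [1, [15.4, 3.6, 0], 0]]'

```text
t: 3.78
eef_pos: [545.5, -147.9, 236.8]
tcp_rot: [-0.405, 1.57, -0.395]
ft_force: [0.3, -2.8, 1.3]
opening: 0.007
```

>>> apply_moves --series '[[1, [0, 0.6, 0], 0], [1, [0, 1.2, 0], 0], [1, [0, 1.8, 0], 0], [1, [0, 2.4, 0], 0], [1, [0, 3.0, 0], 0], [1, [0, 3.6, 0], 0], [1, [0, 4.2, 0], 0], [1, [0, 4.8, 0], 0], [1, [0, 5.4, 0], 0], [1, [0, 6.0, 0], 0], [1, [0, 6.6, 0], 0], [1, [0, 7.2, 0], 0], [1, [0, 7.8, 0], 0], [1, [0, 8.2, 0], 0], [1, [0, 8.4, 0], 0], [1, [0, 8.0, 0], 0], [1, [0, 8.0, 0], 0]]'

```text
t: 5.9
eef_pos: [544.6, -68.4, 236.6]
tcp_rot: [2.521, 1.57, 2.531]
ft_force: [0.2, -0.5, 0.0]
opening: 0.006
```

```bash
python3 - <<'E'
from h import *
s,R,tip=status()
c=shot('wrist','w2.png'); d=shot('side','s2.png')
i=cv2.imread('pics/s2.png')[160:310,275:465]; i=cv2.resize(i,(380,300)); w=cv2.resize(cv2.imread('pics/w2.png'),(400,300))
cv2.imwrite('pics/m2.png',np.hstack([i,w]))
E
```

```text
t 5.9 tip [544.508 -68.399  46.526] fix [-59.74  -23.785] F [ 0.158 -0.529  0.008] open 0.01
```

View pics/m2.png

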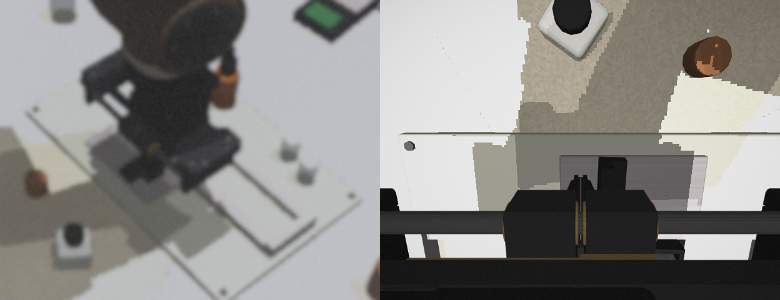

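The wrist half shows the fingertip over the plate at about (580,190), behind the arm (598..627, 157). There's nothing near the gripper. Pressing down.

>>> apply_moves --series '[[1, [0.6, 0, 0], 0], [1, [1.2, 0, 0], 0], [1, [1.6, 0, 0], 0], [1, [2.0, 0, 0], 0], [1, [2.3, 0, 0], 0], [1, [2.5, 0, 0], 0], [1, [2.5, 0, 0], 0], [1, [2.5, 0, 0], 0]]'

```text
t: 7.0
eef_pos: [544.6, -68.1, 211.8]
tcp_rot: [1.631, 1.571, 1.642]
ft_force: [-1.1, -0.5, 5.9]
opening: 0.002
```

>>> apply_moves --series '[[1, [0, 0.4, 0], 0], [1, [0, 0.9, 0], 0], [1, [0, 1.4, 0], 0], [1, [0, 1.9, 0], 0], [1, [0, 2.4, 0], 0], [1, [0, 2.9, 0], 0], [1, [0, 3.4, 0], 0], [1, [0, 3.9, 0], 0], [1, [0, 4.4, 0], 0], [1, [0, 4.9, 0], 0], [1, [0, 5.3, 0], 0], [1, [0, 5.7, 0], 0], [1, [0, 6.0, 0], 0]]'

```text
t: 8.62
eef_pos: [544.2, -8.4, 212.0]
tcp_rot: [-0.384, 1.57, -0.374]
ft_force: [-0.1, -3.3, 5.4]
opening: 0.006
```

Still pressed (5.4 N), and pushing against sliding friction of 3.3 N. Next I'll creep to the end stop.

>>> apply_moves --series '[[1, [0, 0.2, 0], 0], [1, [0, 0.4, 0], 0], [1, [0, 0.5, 0], 0], [1, [0, 0.6, 0], 0], [1, [0, 0.6, 0], 0]]'

```text
t: 9.25
eef_pos: [544.2, -2.4, 212.0]
tcp_rot: [-0.308, 1.57, -0.298]
ft_force: [-0.8, -3.2, 5.7]
opening: 0.008
```

>>> apply_moves --series '[[1, [0, 0.1, 0], 0], [1, [0, 0.2, 0], 0], [1, [0, 0.3, 0], 0], [1, [0, 0.3, 0], 0]]'

```text
t: 9.75
eef_pos: [544.2, 0.6, 212.0]
tcp_rot: [-0.317, 1.57, -0.307]
ft_force: [0.0, -3.1, 6.4]
opening: 0.003
```

>>> apply_moves --series '[[1, [0, 0.1, 0], 0], [1, [0, 0.2, 0], 0], [1, [0, 0.3, 0], 0], [1, [0, 0.3, 0], 0]]'

```text
t: 10.25
eef_pos: [544.0, 2.3, 212.5]
tcp_rot: [-1.009, 1.569, -0.999]
ft_force: [-5.7, -18.9, 13.8]
opening: 0.003
```

The push force rose to 18.9 N at the end stop, so the carriage is home. Now back off a little, then lift.

>>> apply_moves --series '[[1, [0, -0.2, 0], 0], [1, [0, -0.6, 0], 0], [1, [0, -0.8, 0], 0], [1, [0, -0.8, 0], 0], [1, [-0.4, -0.8, 0], 0], [1, [-0.9, -0.8, 0], 0], [1, [-1.5, -0.8, 0], 0], [1, [-2.5, -0.8, 0], 0], [1, [-5, -0.8, 0], 0], [1, [-10, -0.8, 0], 0], [1, [-15, -0.8, 0], 0], [1, [-20, -4, -5], 0], [1, [-20, -8, -10], 0], [1, [-20, -8, -15], 0], [1, [-20, -8, -15], 0]]'

```text
t: 12.12
eef_pos: [391.5, -77.7, 412.3]
tcp_rot: [2.751, 1.57, 2.759]
ft_force: [-0.3, 0.4, -0.2]
opening: 0.002
```

```bash
python3 - <<'E'
from h import *
status()
shot('top','t3.png'); shot('side','s3.png')
a=cv2.imread('pics/top3.png' if 0 else 'pics/t3.png')[145:255,240:400]; b=cv2.imread('pics/s3.png')[160:310,275:465]
cv2.imwrite('pics/m3.png',np.hstack([cv2.resize(a,(436,300),interpolation=cv2.INTER_CUBIC)[:, :400],cv2.resize(b,(380,300),interpolation=cv2.INTER_CUBIC)]))
E
```

```text
t 12.125 tip [391.348 -77.655 222.222] fix [-212.988  -31.462] F [-0.304  0.392 -0.192] open 0.0
```

View pics/m3.png

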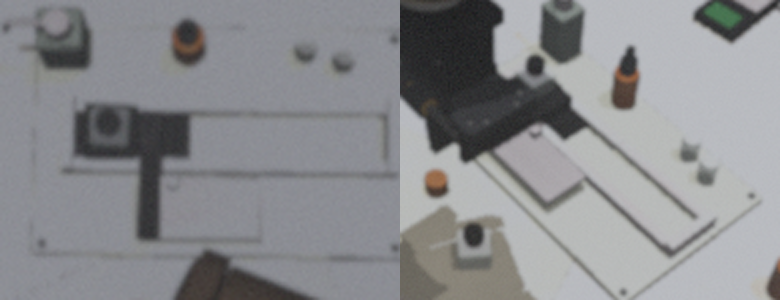

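The last view shows the carriage front at the end stop (75,133), with the arm at (137..160) and the nib just behind it at (173,185). In the side view the nib is at (535,131), the same image position as before pressing, so the plate is up. The bottle is upright and the bystanders haven't moved. One numeric check, then I'll hand in.

```bash
python3 - <<'E'
from h import *
import pickle
T=pickle.load(open('c0.pkl','rb'))['top']
f=lambda p:(np.array(p)+.5)*110/300-.5+[240,145]
for n,p,z in [('front of base (140)',(75,133),18),('rear of base (30)',(189,140),18),('arm rear (55)',(160,238),67)]: print(n,w2f(plane(T,f(p),z)[0]))
a=cv2.imread('pics/top0.png',0).astype(np.float32); b=cv2.imread('pics/t3.png',0).astype(np.float32)
for n,(u,v) in dict(dropA=(309,160),dropB=(426,183),mister=(208,180),vials=(358,166),cap=(291,261)).items():
    s=np.s_[v-14:v+14,u-14:u+14]; print(n,cv2.phaseCorrelate(a[s].copy(),b[s].copy(),cv2.createHanningWindow((28,28),cv2.CV_32F)))
job.job_done()
E
```

```text
front of base (140) [ 20.839 141.444]
rear of base (30) [15.466 31.359]
arm rear (55) [-86.408  55.569]
dropA ((0.0671103881795645, -0.0153327610423446), 0.9634248987833659)
dropB ((0.04116539041885048, -0.014801862909502361), 0.9491500435935126)
mister ((-0.2148223277295518, 0.10349514247247171), 0.9335396099090576)
vials ((0.11444577446841997, -0.13351834862070788), 0.919350078370836)
cap ((-0.12853332736737144, -0.9077801649606094), 0.49120919227600096)
the job is handed in; nothing more can be done
```

The carriage is home against the end stop and the plate has sprung back up behind its arm. I handed the job in at about 12 s of the 42 s allowed; no verdict was reported.

- **What I did:** With the gripper shut, I pushed the carriage's arm over the plate, stopping well before the raised nib. I then pressed the plate about 12 mm down (about 6 N) and, still holding it down, pushed until the force jumped to 18.9 N at the end stop. Last I backed off a few millimetres, lifted clear and moved away.
- **Carriage:** In the last top view its base spans fixture y +31 to +141 mm. Fully home is +30 to +140, so it agrees within the calibration.
- **Stop and bottle:** The nib is back at its starting place in the side view, just behind the arm, and the bottle stands upright in the nest. I judged both by eye, not by measuring.
- **Bystanders:** Both droppers, the mister and the vials shifted by less than 0.3 px.
- **Weak check:** The cap's comparison was poor, showing a 0.9 px shift (about 2–3 mm) with low confidence. The gripper had cast a new shadow there, and the fingers never came low near it. I checked the spare bottle only by eye.

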